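# Seal the push-button canisters in order

## Robot

A 6-joint arm with a two-finger parallel gripper is mounted at the origin on the work surface. World frame = base frame: x ahead of the robot, y to its left, z up, the work surface at z = 0. Lengths are in mm, angles in rad, forces in N, time in s.
With the tool pointing down it reaches from about 350 to 875 mm from the base axis. Payload 4.2 kg.
Tool frame: the origin (TCP) lies at the very end of the fingers, on their centre line; the grasp point (between the pads) lies 19 mm behind it (pinch_z is the distance from the TCP to the grasp point, in mm); z points along the fingers, y is the line along which they close (so a half turn about z gives the same grasp; the last joint's range is limited). The gripper opens to 85 mm and grips with 20 to 120 N. Pads are 22 mm wide; open, the fingers measure 114 mm over their backs; the gripper's body (76 mm by 85 mm) begins 54 mm behind the grasp point. The pads swing forward as they close: fully open they stand 13 mm farther back than shut.
Start: joints at [-1.049, 0.385, 0.008, 0, -1.194, -0.259], TCP at [162.383, -603.516, 231.312] pointing down, gripper open.
Joint ranges: [-3.14, 3.14], [-1.21, 2.06], [-1.07, 1.41], [-3.16, 2.05], [-2.99, -0.16], [-3.1, 3.1]. Speed limits (rad/s): [2.79, 2.79, 3.14, 3.14, 3.14, 3.14].

## Interface

Orientations are given as a unit quaternion [x, y, z, w].
In Python, from bench import * gives the robot as it stands.
- The arm moves only by the tool arm_command, never from a script. Its argument "steps" is one flat list of numbers, 4 for each row, row after row: the shift along the tool's x, y, z in m, then the turn about the tool's z in rad. In form: [tx, ty, tz, roll, tx, ty, tz, roll, ...]. A call has 1 to 20 rows; each row shifts and turns the commanded pose from where the row before left it, along the tool's axes as they then stand; what a row does not reach is not made up. A row lasts 1/8 s, in which the tool goes at most 62.5 mm and 10.7 degrees, less where a joint would pass 70% of its speed; a pose out of reach is approached as far as the arm can. A call with a gripper value outside its range is refused whole. "grip" is the finger opening in m, from 0 to 0.0854, set as the call begins (left out, the last holds). The fingers move at their own pace and stop on an object; the grip force is fixed at half the most. Time passes only in rows, so rows that do not move let the fingers close. It gives the time, the measured TCP pose, the force, the opening and the grip force at its end, in the units of the state.
- read_state(): the state, without advancing time (a new reading comes with each control period).
- get_image(name): name is "scene" or "top" or "wrist"; returns the picture (400x640x3 uint8, red, green, blue); there is no depth.
- get_calibration(name): a dict with "camera_matrix" (3x3 intrinsics, pixels), "cam_to_world" (4x4, takes a point from camera to world coordinates). Camera axes: x right, y down, z forward; pixel columns grow to the right and rows downward; lengths in mm; the calibration is good to about 2 mm. A picture is of the moment at which its call begins: read the wrist's pose just before it. get_calibration takes no time and is no camera call; for the wrist camera it gives the pose at the moment of the call.
- job_done(): hands the job in; it is judged then, once.
The state is a dict: "clock": time; "joints": joint angles; "joint_vel": joint speeds; "joint_efforts": joint torques, N m; "position": TCP position; "ee_rot": TCP orientation; "contact_force": force on the tool from outside, world axes, zero at the start; "wrist_torque": the same for the moment, N m; "gripper_width": finger opening in mm; "grasp_force": force on a finger pad.
Only numpy, scipy, OpenCV 4.12 (cv2) and the standard library are available. Lean on these libraries where they do the work, as an engineer would, in place of code of your own. Each camera call takes 0.05 s, during which the arm holds its last target. There are 200 camera calls.

## Task

Seal three of the storage canisters in the tray by pressing down the round button on each lid, in this order: red, then yellow, then blue. Press each one lightly from above with the fingertips until the button is fully down, and leave the green canister open. Do not lift, tip or shove any canister, and leave the tin, the jar and the carton where they stand.

Things in the scene. Friction and masses are not known exactly. Their poses are not given: they have to be found in the camera images.
- tray: Low open cardboard tray, 270 x 310 x 35 mm outside, walls and floor 5 mm thick, fixed to the table. Origin: centre of its underside, on the table; x runs along the 270 mm side, z up. The four canisters stand in it in any arrangement, at least 10 mm apart; a tin, a jar and a small carton stand on the table close beside it.
- red_can: Loose square white storage canister with a red band round it and a grey lid, 84 x 84 mm across the lid, 90 mm tall to the top of the lid, about 0.5 kg. Origin: centre of its underside; z up. The red round push button sits in the centre of the lid.
- red_top (a point): Centre of the top face of the red button, which is 38 mm in diameter and stands 18 mm above the lid when up (canister open), 8 mm when fully down (sealed). The point moves with the button.
- red_button (a joint): How far the red button is pressed down, in m: 0 up, 0.010 fully down. It slides stiffly at about 4 N and stays where it is left; it does not spring back. Only its soft rubber cap (not counted in this value) gives under the finger, about 1 mm for every 3 N, and recovers when let go.
- yellow_can: Loose square white storage canister with a yellow band round it and a grey lid, 84 x 84 mm across the lid, 120 mm tall to the top of the lid, about 0.5 kg. Origin: centre of its underside; z up. The yellow round push button sits in the centre of the lid.
- yellow_top (a point): Centre of the top face of the yellow button, which is 38 mm in diameter and stands 18 mm above the lid when up (canister open), 8 mm when fully down (sealed). The point moves with the button.
- yellow_button (a joint): How far the yellow button is pressed down, in m: 0 up, 0.010 fully down. It slides stiffly at about 4 N and stays where it is left; it does not spring back. Only its soft rubber cap (not counted in this value) gives under the finger, about 1 mm for every 3 N, and recovers when let go.
- blue_can: Loose square white storage canister with a blue band round it and a grey lid, 84 x 84 mm across the lid, 110 mm tall to the top of the lid, about 0.5 kg. Origin: centre of its underside; z up. The blue round push button sits in the centre of the lid.
- blue_top (a point): Centre of the top face of the blue button, which is 38 mm in diameter and stands 18 mm above the lid when up (canister open), 8 mm when fully down (sealed). The point moves with the button.
- blue_button (a joint): How far the blue button is pressed down, in m: 0 up, 0.010 fully down. It slides stiffly at about 4 N and stays where it is left; it does not spring back. Only its soft rubber cap (not counted in this value) gives under the finger, about 1 mm for every 3 N, and recovers when let go.
- green_can: Loose square white storage canister with a green band round it and a grey lid, 84 x 84 mm across the lid, 100 mm tall to the top of the lid, about 0.5 kg. Origin: centre of its underside; z up. The green round push button sits in the centre of the lid. This one stays open: it is not to be pressed.
- green_top (a point): Centre of the top face of the green button, which is 38 mm in diameter and stands 18 mm above the lid when up (canister open), 8 mm when fully down (sealed). The point moves with the button.
- green_button (a joint): How far the green button is pressed down, in m: 0 up, 0.010 fully down. It slides stiffly at about 4 N and stays where it is left; it does not spring back. Only its soft rubber cap (not counted in this value) gives under the finger, about 1 mm for every 3 N, and recovers when let go.
- tin: Loose food tin, green label, 66 mm in diameter, 100 mm tall. Origin: centre of its underside. Bystander.
- jar: Loose closed jar, red cap, 64 mm in diameter, 95 mm tall. Origin: centre of its underside. Bystander.
- carton: Loose small red carton, 55 x 85 x 45 mm (x, y, z). Origin: centre of its underside. Bystander.
Mind the look-alikes: they are no part of the job. Leave any brown look-alike of the red_can alone.

How it is judged (in metres and radians):
On the way, in this order (a step that is already met when the one before it is completed fails the run):
1. the red button is down (value of joint red_button above 0.008 m and value of joint each of yellow_button, blue_button, green_button below 0.003 m), for 0.2 s.
2. the yellow button is down (value of joint each of red_button, yellow_button above 0.008 m and value of joint each of blue_button, green_button below 0.003 m), for 0.2 s.
3. the blue button is down (value of joint each of red_button, yellow_button, blue_button above 0.008 m and value of joint green_button below 0.003 m), for 0.2 s.
At the end, for the whole second after the job is handed in: The red, yellow and blue buttons are down (at least 8 of their 10 mm) and the green one is up (within 3 mm); all four canisters stand upright (within 0.1 rad) and at rest on the tray's floor within 20 mm of where they began; tin, jar and carton are within 20 mm of where they began (all of step 3 and distance of each of red_can, yellow_can, blue_can, green_can, tin, jar, carton from where it was at the start of the episode below 0.02 m and angle between each of red_can, yellow_can, blue_can, green_can's own z axis and vertical below 0.1 rad and z of each of red_can, yellow_can, blue_can, green_can in the frame of tray below 0.012 m and linear speed of each of red_can, yellow_can, blue_can, green_can below 0.01 m/s); the robot touches nothing.
It fails at once if a button is pressed out of order (yellow before red is down, or blue before yellow is down) ((value of joint yellow_button above 0.003 m and not (value of joint red_button above 0.008 m)) or (value of joint blue_button above 0.003 m and not (value of joint yellow_button above 0.008 m))).
It fails at once if the green button is pressed (more than 3 mm) (value of joint green_button above 0.003 m).
It fails at once if a canister is pushed harder than 30 N (contact force between any of the fingers, the arm and red_can above 30 N or contact force between any of the fingers, the arm and yellow_can above 30 N or contact force between any of the fingers, the arm and blue_can above 30 N or contact force between any of the fingers, the arm and green_can above 30 N).
It fails at once if a canister is lifted (more than 10 mm off the tray's floor), tipped (more than 0.25 rad) or shoved more than 20 mm ((z of any of red_can, yellow_can, blue_can, green_can in the frame of tray above 0.015 m or angle between any of red_can, yellow_can, blue_can, green_can's own z axis and vertical above 0.25 rad) or distance of any of red_can, yellow_can, blue_can, green_can from where it was at the start of the episode above 0.02 m).
It fails at once if the tin, the jar or the carton is moved more than 20 mm (distance of any of tin, jar, carton from where it was at the start of the episode above 0.02 m).
It also fails if it takes over 42 s, if anything falls off the work surface, if the arm or the gripper's body presses on something with over 40 N, if the wrist force passes 120 N, or if a joint passes its speed limit or range.

## Working session

There is one attempt and no reset: what is moved stays moved. The work goes in short steps, Python scripts to look and compute and a tool call to move; the robot and the scene stay as the last step left them, time stands still between calls to the robot, and variables do not carry over. Pictures are saved under pics/ and viewed, at most 10 in all, crops included, and the job is handed in when it is done.

Besides the shell and the picture viewer there is one more tool, called after "Request:" as a command line: name --argument value ..., lists and objects as JSON in quotes. arm_command: Moves the arm, as the interface text tells. Its arguments: {"type":"object","properties":{"steps":{"type":"array","items":{"type":"number"}},"grip":{"type":"number"}},"required":["steps"]}

```bash
mkdir -p pics; python3 - <<'E'
from bench import *
import cv2
for n in ("top","scene"):
    cv2.imwrite(f"pics/{n}0.png",get_image(n)[:,:,::-1]); print(get_calibration(n))
s=read_state(); print(s["clock"],s["position"],s["ee_rot"],s["contact_force"])
E
```

```text
{'camera_matrix': array([[389.98701033,   0.        , 323.01019922],
       [  0.        , 389.98701033, 199.62800078],
       [  0.        ,   0.        ,   1.        ]]), 'cam_to_world': array([[-1.24693948e-02, -9.84651933e-01,  1.74083556e-01,
         3.39364235e+02],
       [-9.99774039e-01,  9.27968516e-03, -1.91248234e-02,
         6.08371114e+01],
       [ 1.72158538e-02, -1.74282695e-01, -9.84545152e-01,
         8.83168574e+02],
       [ 0.00000000e+00,  0.00000000e+00,  0.00000000e+00,
         1.00000000e+00]])}
{'camera_matrix': array([[412.82705552,   0.        , 319.01411764],
       [  0.        , 412.82705552, 200.36408604],
       [  0.        ,   0.        ,   1.        ]]), 'cam_to_world': array([[ 7.55733382e-01,  4.75154611e-01, -4.50660794e-01,
         9.57716312e+02],
       [ 6.54849987e-01, -5.54829961e-01,  5.13161971e-01,
        -4.46084980e+02],
       [-6.20883412e-03, -6.82928847e-01, -7.30458514e-01,
         8.45738570e+02],
       [ 0.00000000e+00,  0.00000000e+00,  0.00000000e+00,
         1.00000000e+00]])}
0.1 [ 162.24581506 -603.02508865  230.31350678] [-1.30937937e-01  9.91390061e-01  9.83600502e-04 -1.89470145e-04] [-0.79262864 -1.03628067  0.35769602]
```

View pics/top0.png

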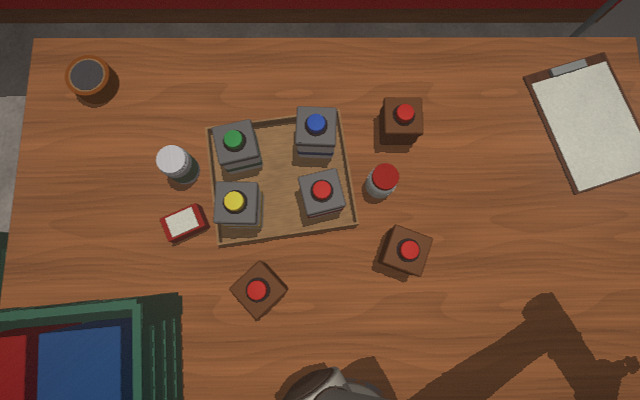

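View pics/scene0.png

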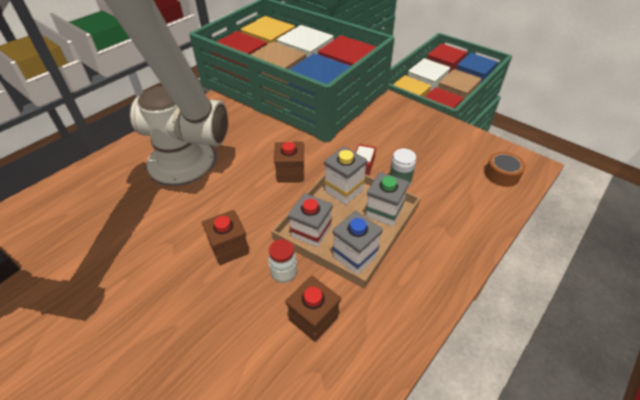

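The real canisters stand in the tray. In the top view, red is at (321,190), yellow (234,201), blue (316,124) and green (233,139). The brown boxes with red tops at (404,113), (409,250) and (257,290) are look-alikes. Next I cast rays to the button heights.

```bash
cat > h.py <<'E'
from bench import *
import cv2, numpy as np
C={"red":((321,190),(311,206),113),"yellow":((234,201),(346,157),143),"blue":((316,124),(358,227),133),"green":((233,139),(389,183),123)}
def mask(im,c):
    h=cv2.cvtColor(im,cv2.COLOR_RGB2HSV); H,S,V=cv2.split(h)
    r={"red":(H<6)|(H>174),"yellow":(H>20)&(H<35),"blue":(H>105)&(H<130),"green":(H>45)&(H<80)}[c]
    return (r&(S>130)&(V>80)).astype(np.uint8)
def blob(im,c,near):
    n,l,st,ce=cv2.connectedComponentsWithStats(mask(im,c))
    k=min((i for i in range(1,n) if st[i,4]>60),key=lambda i:np.hypot(*(ce[i]-near)))
    return ce[k],st[k]
def ray(cal,uv):
    d=np.linalg.inv(cal["camera_matrix"])@[*uv,1]; T=cal["cam_to_world"]
    return T[:3,3],T[:3,:3]@d
def plane(cal,uv,z):
    o,d=ray(cal,uv); return o+d*(z-o[2])/d[2]
E
python3 - <<'E'
from h import *
np.set_printoptions(precision=1,suppress=True)
for k,n in enumerate(("top","scene")):
    im=get_image(n); cal=get_calibration(n)
    for c,v in C.items():
        ce,st=blob(im,c,v[k]); print(n,c,ce,st,plane(cal,ce,v[2]-5))
E
```

```text
top red [321.4 189.3] [312 180  19  19 275] [497.7  48.8 108. ]
top yellow [233.7 200.7] [224 191  20  20 323] [470.6 219.  138. ]
top blue [315.7 121.9] [307 114  18  17 243] [633.8  59.  128. ]Traceback (most recent call last):
  File "<stdin>", line 6, in <module>
  File "h.py", line 10, in blob
    k=min((i for i in range(1,n) if st[i,4]>60),key=lambda i:np.hypot(*(ce[i]-near)))
ValueError: min() iterable argument is empty
```

```bash
sed -i 's/"green":(H>45)&(H<80)/"green":(H>40)\&(H<90)/; s/S>130)&(V>80)/S>100)\&(V>60)/' h.py
python3 - <<'E'
from h import *
np.set_printoptions(precision=1,suppress=True)
for k,n in enumerate(("top","scene")):
    im=get_image(n); cal=get_calibration(n)
    for c,v in C.items():
        ce,st=blob(im,c,v[k]); print(n,c,ce,st,plane(cal,ce,v[2]-5))
s=read_state(); print(s["clock"])
from scipy.spatial.transform import Rotation as R
Rm=R.from_quat(s["ee_rot"]).as_matrix(); print(Rm)
E
```

```text
top red [321.5 189.5] [312 180  20  20 295] [497.3  48.6 108. ]
top yellow [233.8 200.8] [223 191  22  20 338] [470.5 218.8 138. ]
top blue [315.7 122. ] [307 114  19  17 255] [633.7  59.1 128. ]
top green [232.6 138.2] [224 130  19  18 250] [603.7 228.9 118. ]
scene red [310.  206.1] [302 198  17  17 233] [498.5  43.5 108. ]
scene yellow [345.6 156.7] [338 150  16  15 194] [471.7 213.7 138. ]
scene blue [357.6 226.1] [349 218  18  17 238] [632.6  54.6 128. ]
scene green [388.6 183.2] [382 177  14  14 162] [602.7 223.3 118. ]
0.25
[[-1.  -0.3 -0. ]
 [-0.3  1.   0. ]
 [ 0.   0.  -1. ]]
```

Wrist view should settle the 5 mm disagreement between the two cameras. Moving above red with the fingers shut.

Request:
arm_command --steps '[-0.035, 0.0385, 0, 0, -0.035, 0.0385, 0, 0, -0.035, 0.0385, 0, 0, -0.035, 0.0385, 0, 0, -0.035, 0.0385, 0, 0, -0.035, 0.0385, 0, 0, -0.035, 0.0385, 0, 0, -0.035, 0.0385, 0, 0, -0.035, 0.0385, 0, 0, -0.035, 0.0385, 0, 0, -0.035, 0.0385, 0, 0, -0.035, 0.0385, 0, 0, -0.035, 0.0385, 0, 0, -0.035, 0.0385, 0, 0, 0, 0, 0, 0, 0, 0, 0, 0]' --grip 0

```text
clock: 2.25
position: [495.1, 44.2, 231.0]
ee_rot: [-0.131, 0.991, -0.0, -0.001]
contact_force: [0.5, 0.1, -1.1]
gripper_width: -0.0
grasp_force: 0.0
```

```bash
python3 - <<'E'
from h import *
np.set_printoptions(precision=1,suppress=True)
s=read_state(); cal=get_calibration("wrist"); print(s["clock"],s["position"],s["ee_rot"],s["contact_force"],s["gripper_width"]); im=get_image("wrist")
cv2.imwrite("pics/w1.png",im[:,:,::-1]); print(cal)
G={"red":(498,46),"yellow":(471,216),"blue":(633,57),"green":(603,226)}
for c,v in C.items():
    P=np.linalg.inv(cal["cam_to_world"])@[*G[c],v[2]-4,1]; uv=cal["camera_matrix"]@P[:3]; uv=uv[:2]/uv[2]
    try: ce,st=blob(im,c,uv); print(c,uv,ce,st,plane(cal,ce,v[2]-2))
    except ValueError: print(c,uv,"none")
E
```

```text
2.25 [495.1  44.2 231. ] [-0.1  1.  -0.  -0. ] [ 0.5  0.1 -1.1] -0.010244677785184463
{'camera_matrix': array([[352.9,   0. , 324. ],
       [  0. , 352.9, 196.2],
       [  0. ,   0. ,   1. ]]), 'cam_to_world': array([[ -0.3,   0.9,   0.3, 414.2],
       [  1. ,   0.2,   0.1,  24.3],
       [ -0. ,   0.3,  -0.9, 374.2],
       [  0. ,   0. ,   0. ,   1. ]])}
red [323.1 190.3] [329.3 188.1] [ 306  163   48   51 1923] [494.4  50.1 111. ]
yellow [558.6 226.9] [562.4 224.4] [ 530  197   66   56 2741] [468.1 216.1 141. ]
blue [294.7 344.8] [292.4 251.1] [277 245  32  14 214] [544.8  34.2 131. ]
green [485.9 350.3] [492.1 341.5] [ 466  324   48   40 1113] [591.2 225.8 121. ]
```

View pics/w1.png

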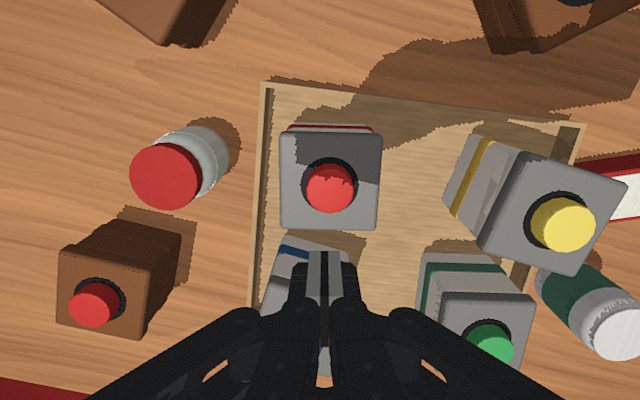

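The wrist view shows the red button at (329,188), the yellow at (562,224), and the shut fingertips at about (324,280), clear of everything. It agrees with the top camera to about 3 mm. I aim for red (496,49): shift and descend to just above it.

Request:
arm_command --steps '[-0.002, 0.0045, 0.03, 0, 0, 0, 0.04, 0, 0, 0, 0.03, 0, 0, 0, 0.01, 0, 0, 0, 0.002, 0, 0, 0, 0.002, 0, 0, 0, 0.002, 0, 0, 0, 0.002, 0, 0, 0, 0, 0]'

```text
clock: 3.42
position: [496.3, 49.2, 113.4]
ee_rot: [-0.131, 0.991, 0.0, 0.0]
contact_force: [0.1, 0.1, 0.6]
gripper_width: 0.2
grasp_force: 0.0
```

Request:
arm_command --steps '[0, 0, 0.002, 0, 0, 0, 0.002, 0, 0, 0, 0.002, 0, 0, 0, 0, 0]'

```text
clock: 3.92
position: [496.5, 49.2, 107.4]
ee_rot: [-0.131, 0.991, 0.0, 0.0]
contact_force: [-0.2, 0.4, 2.9]
gripper_width: 0.1
grasp_force: 1.7
```

Request:
arm_command --steps '[0, 0, 0.002, 0, 0, 0, 0.002, 0, 0, 0, 0.0015, 0, 0, 0, 0, 0, 0, 0, 0, 0]'

```text
clock: 4.55
position: [496.5, 49.2, 101.9]
ee_rot: [-0.131, 0.991, 0.0, 0.0]
contact_force: [0.1, 1.1, 2.3]
gripper_width: 0.0
grasp_force: 1.8
```

Request:
arm_command --steps '[0, 0, 0.001, 0, 0, 0, 0.001, 0, 0, 0, 0, 0]'

```text
clock: 4.92
position: [496.5, 49.2, 100.4]
ee_rot: [-0.131, 0.991, -0.0, 0.0]
contact_force: [-2.2, 0.7, 8.2]
gripper_width: -0.1
grasp_force: 3.9
```

Request:
arm_command --steps '[0, 0, 0.001, 0, 0, 0, 0, 0, 0, 0, 0, 0]'

```text
clock: 5.3
position: [496.6, 49.2, 99.8]
ee_rot: [-0.131, 0.991, -0.0, 0.0]
contact_force: [-3.1, 0.7, 8.6]
gripper_width: 0.2
grasp_force: 4.8
```

Force climbed past the 4 N sliding level, so red is at its stop. I retract, go over yellow and check.

Request:
arm_command --steps '[0, 0, -0.02, 0, 0, 0, -0.04, 0, 0, 0, -0.06, 0, -0.0045, 0.0425, 0, 0, -0.0045, 0.0425, 0, 0, -0.0045, 0.0425, 0, 0, -0.0045, 0.0415, 0, 0, 0, 0, 0, 0, 0, 0, 0, 0]'

```text
clock: 6.42
position: [469.2, 216.6, 217.9]
ee_rot: [-0.131, 0.991, -0.0, -0.001]
contact_force: [0.5, -1.2, -0.7]
gripper_width: -0.3
grasp_force: 0.0
```

```bash
cat > w.py <<'E'
import sys
from h import *
np.set_printoptions(precision=1,suppress=True)
s=read_state(); cal=get_calibration("wrist"); print(s["clock"],s["position"]); im=get_image("wrist")
cv2.imwrite(sys.argv[1],im[:,:,::-1])
G={"red":(496,49),"yellow":(470,217),"blue":(633,58),"green":(601,227)}
for c,v in C.items():
    P=np.linalg.inv(cal["cam_to_world"])@[*G[c],v[2]-4,1]; uv=cal["camera_matrix"]@P[:3]; uv=uv[:2]/uv[2]
    try: ce,st=blob(im,c,uv); print(c,uv,ce,st,plane(cal,ce,v[2]-2))
    except ValueError: print(c,uv,"none")
E
python3 w.py pics/w2.png
```

```text
6.425 [469.2 216.6 217.9]
red [ 92.7 169. ] [102.3 166.4] [  75  142   55   50 2117] [491.3  56.8 111. ]
yellow [321.8 207. ] [328.  205.8] [ 300  176   57   60 2665] [467.4 220.6 141. ]
blue [ 79.6 337.1] [ 86.4 332.7] [  58  308   58   51 2182] [625.   64.3 131. ]
green [293.5 341.5] none
```

View pics/w2.png

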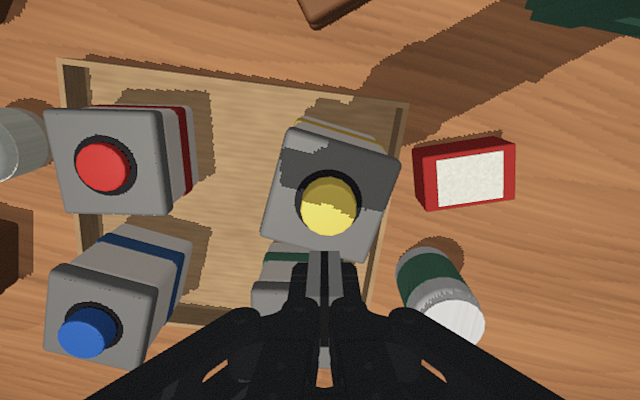

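The picture shows red pressed flush at (102,166), blue still proud at (86,333), and yellow ahead of the fingers at (328,206). A small correction of 2 mm, then down on yellow.

Request:
arm_command --steps '[-0.0005, 0.002, 0.03, 0, 0, 0, 0.03, 0, 0, 0, 0.01, 0, 0, 0, 0.003, 0, 0, 0, 0.002, 0, 0, 0, 0.002, 0, 0, 0, 0.002, 0, 0, 0, 0.002, 0, 0, 0, 0.002, 0, 0, 0, 0.002, 0, 0, 0, 0, 0]'

```text
clock: 7.85
position: [470.2, 219.4, 133.9]
ee_rot: [-0.131, 0.991, 0.0, 0.001]
contact_force: [1.0, -0.3, 3.5]
gripper_width: 0.1
grasp_force: 1.6
```

Request:
arm_command --steps '[0, 0, 0.0015, 0, 0, 0, 0.0015, 0, 0, 0, 0.001, 0, 0, 0, 0, 0, 0, 0, 0, 0]'

```text
clock: 8.48
position: [470.3, 219.4, 130.6]
ee_rot: [-0.131, 0.991, 0.0, 0.001]
contact_force: [1.2, -0.6, 6.6]
gripper_width: 0.1
grasp_force: 3.6
```

Request:
arm_command --steps '[0, 0, 0.001, 0, 0, 0, 0.0005, 0, 0, 0, 0, 0, 0, 0, 0, 0]'

```text
clock: 8.98
position: [470.3, 219.4, 129.6]
ee_rot: [-0.131, 0.991, 0.0, 0.001]
contact_force: [-0.4, -0.6, 10.2]
gripper_width: -0.4
grasp_force: 5.0
```

Yellow is at its stop. Over to blue.

Request:
arm_command --steps '[0, 0, -0.02, 0, 0, 0, -0.03, 0, 0, 0, -0.04, 0, -0.023, -0.0395, 0, 0, -0.023, -0.0395, 0, 0, -0.023, -0.0395, 0, 0, -0.023, -0.0395, 0, 0, -0.023, -0.0395, 0, 0, 0, 0, 0, 0, 0, 0, 0, 0]'

```text
clock: 10.22
position: [630.8, 58.3, 216.8]
ee_rot: [-0.131, 0.991, 0.0, -0.002]
contact_force: [-1.0, -0.3, 0.1]
gripper_width: -0.5
grasp_force: 0.0
```

```bash
python3 w.py pics/w3.png
```

```text
10.225 [630.8  58.3 216.8]
red [362.5  -8.2] [362.6  11.8] [ 335    0   58   30 1297] [507.1  52.3 111. ]
yellow [666.2  16.8] [631.5  28. ] [621   0  19  56 816] [480.8 199.7 141. ]
blue [320.2 204.1] [325.2 201. ] [ 298  173   55   57 2450] [629.2  60.5 131. ]
green [553.3 215.8] [553.7 215.2] [ 522  189   64   53 2558] [600.  225.5 121. ]
```

View pics/w3.png

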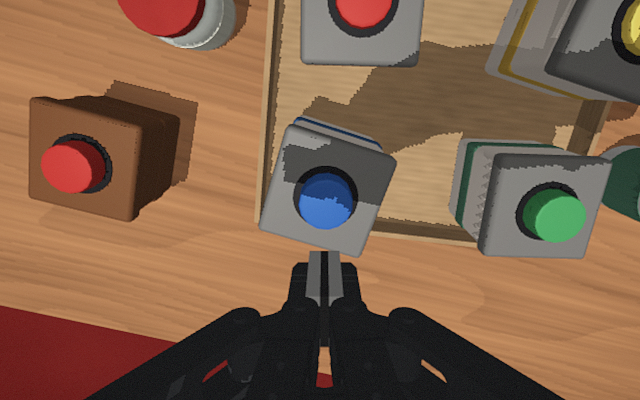

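Blue is at (325,201), directly ahead of the fingers, and green is untouched at (554,215). Pressing blue.

Request:
arm_command --steps '[-0.0005, 0.0015, 0.03, 0, 0, 0, 0.03, 0, 0, 0, 0.015, 0, 0, 0, 0.005, 0, 0, 0, 0.002, 0, 0, 0, 0.002, 0, 0, 0, 0.002, 0, 0, 0, 0.002, 0, 0, 0, 0.002, 0, 0, 0, 0.002, 0, 0, 0, 0, 0]'

```text
clock: 11.65
position: [632.6, 59.9, 126.5]
ee_rot: [-0.131, 0.991, -0.0, 0.0]
contact_force: [-1.7, 0.3, 3.2]
gripper_width: -0.4
grasp_force: 1.7
```

Request:
arm_command --steps '[0, 0, 0.002, 0, 0, 0, 0.002, 0, 0, 0, 0.0015, 0, 0, 0, 0.001, 0, 0, 0, 0, 0, 0, 0, 0, 0]'

```text
clock: 12.4
position: [632.6, 59.9, 120.7]
ee_rot: [-0.131, 0.991, -0.0, 0.001]
contact_force: [0.4, 0.6, 7.1]
gripper_width: 0.0
grasp_force: 3.5
```

Request:
arm_command --steps '[0, 0, 0.001, 0, 0, 0, 0.0005, 0, 0, 0, 0, 0, 0, 0, 0, 0]'

```text
clock: 12.9
position: [632.6, 59.9, 119.9]
ee_rot: [-0.131, 0.991, -0.0, 0.001]
contact_force: [-2.1, 0.3, 10.1]
gripper_width: 0.1
grasp_force: 4.7
```

Request:
arm_command --steps '[0, 0, -0.02, 0, 0, 0, -0.04, 0, 0, 0, -0.05, 0, 0, 0, -0.05, 0, 0, -0.04, 0, 0, 0, -0.04, 0, 0, 0, -0.04, 0, 0, 0, 0, 0, 0, 0, 0, 0, 0]'

```text
clock: 14.02
position: [662.8, -55.9, 277.0]
ee_rot: [-0.131, 0.991, 0.0, -0.001]
contact_force: [-0.5, -0.4, -0.5]
gripper_width: 0.2
grasp_force: 0.0
```

```bash
python3 - <<'E'
from h import *
print(read_state()["clock"],read_state()["contact_force"])
a=get_image("scene");im=get_image("top")
z=lambda i,y0,y1,x0,x1:cv2.resize(i[y0:y1,x0:x1,::-1],(400,400),interpolation=2)
cv2.imwrite("pics/end.png",np.hstack([z(a,120,290,250,420),z(im,90,260,200,370)]))
E
```

```text
14.025 [-0.47963699 -0.38532198 -0.51828115]
```

View pics/end.png

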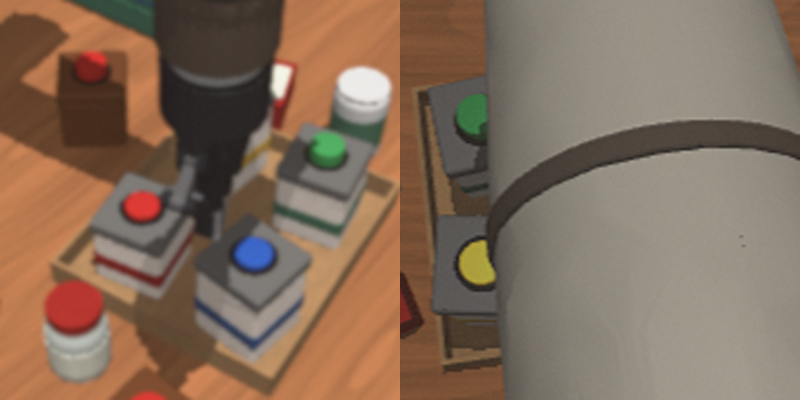

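In the left crop (scene camera), red at (142,207) and blue at (255,254) are down, and green at (327,150) is still proud. Nothing has moved. Yellow is hidden in that view. Its press reached 10 N with the tip at 129.6 mm, which is 133 mm fully down minus the cap's give, so it is at the stop.

```bash
python3 -c "
from bench import *
print(job_done())"
```

```text
the job is handed in; nothing more can be done
None
```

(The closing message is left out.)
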